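Collect the tune-up parts into the carrier and stack the emptied tray

ROBOT

A 6-joint arm with a two-finger parallel gripper is mounted at the origin on the work surface. World frame = base frame: x ahead of the robot, y to its left, z up, the work surface at z = 0. Lengths are in m, angles in rad, forces in N, time in s.
With the tool pointing down it reaches from about 0.225 to 0.875 m from the base axis. Payload 3.4 kg.
Tool frame: the origin (TCP) lies midway between the tips of the shut fingers; the grasp point (between the pads) lies 19 mm behind it (manip.grip_point_offset is the distance from the TCP to the grasp point, in m); z points along the fingers, y is the line along which they close (so a half turn about z gives the same grasp; the last joint's range is limited). The gripper opens to 85 mm and grips with 20 to 120 N. Pads are 22 mm wide; open, the fingers measure 114 mm over their backs; the gripper's body (76 mm by 85 mm) begins 54 mm behind the grasp point. The pads swing forward as they close: fully open they stand 13 mm farther back than shut.
Start: joints at [1.166, 0.276, 1.505, -0, 1.361, -0.121], TCP at [0.161, 0.552, 0.201] pointing down, gripper open.
Joint ranges: [-2.89, 2.89], [-0.75, 2.08], [0.22, 2.7], [-1.18, 4.32], [0.11, 2.71], [-2.7, 2.7]. Speed limits (rad/s): [2.57, 2.57, 3.14, 3.14, 3.14, 3.14].

INTERFACE

Orientations are given as a unit quaternion [w, x, y, z].
In Python, from rig import manip gives the robot as it stands.
- The arm moves only by the shell command python3 -m handwheel 'ROWS' [FORCE]. ROWS is JSON, a list of rows, each an object with "translation": the shift along the tool's x, y, z in m, a list of three; "angular": the turn, a rotation vector about the tool's x, y, z in degrees, a list of three; "hand": the closure, from 0 (fully open) to 1 (shut). A call has 1 to 10 rows; each row shifts and turns the commanded pose from where the row before left it, along the tool's axes as they then stand; what a row does not reach is not made up. A row lasts 1/12 s, in which the tool goes at most 41.7 mm and 7.16 degrees, less where a joint would pass 70% of its speed; a pose out of reach is approached as far as the arm can. A call with a gripper value outside its range is refused whole. The fingers move at their own pace and stop on an object; FORCE is the grip in N (left out, the last holds). Time passes only in rows, so rows that do not move let the fingers close. It gives the time, the measured TCP pose, the force, the opening and the grip force at its end, in the units of the state.
- manip.get_state(): the state, without advancing time (a new reading comes with each control period).
- manip.get_image(name): name is "side" or "top" or "wrist"; returns the picture (480x640x3 uint8, red, green, blue); there is no depth.
- manip.camera_info(name): a dict with "camera_matrix" (3x3 intrinsics, pixels), "eye" and "orientation" of the camera in the world; the wrist camera has in their place "tool_from_camera" (4x4, takes a point from camera to tool coordinates, whose origin is the TCP and whose axes are the flange's). Camera axes: x right, y down, z forward; pixel columns grow to the right and rows downward; lengths in m; the calibration is good to about 2 mm. A picture is of the moment at which its call begins: read the wrist's pose just before it. camera_info takes no time and is no camera call.
- manip.sign_off(): hands the job in; it is judged then, once.
The state is a dict: "clock": time; "qpos": joint angles; "qd": joint speeds; "effort": joint torques, N m; "position": TCP position; "ee_rot": TCP orientation; "contact_force": force on the tool from outside, world axes, zero at the start; "moment": the same for the moment, N m; "width": finger opening in m; "gripper_force": force on a finger pad.
Only numpy, scipy, OpenCV 4.12 (cv2) and the standard library are available. Lean on these libraries where they do the work, as an engineer would, in place of code of your own. Each camera call takes 0.05 s, during which the arm holds its last target. There are 200 camera calls.

TASK

Pack the green carrier for the tune-up: the blue spark plug into the compartment with the blue liner, the steel socket into the one with the white liner, and the aluminium pulley, now lying in a part-used orange tray, into the one with the yellow liner. Once the pulley is packed, set its emptied tray the right way up and squarely on top of the stack of empty orange trays. Leave the white spark plug and the black socket where they are.

Things in the scene. Friction and masses are not known exactly. Their poses are not given: they have to be found in the camera images.
- plug_center (a point): Spark plug with BLUE ceramic and bright steel, to be packed, lying on the bench, 84 mm long, 55 g. This point: the centre of its steel hexagon, 10 mm above the bench; the hexagon, the part to grip, is 20 mm long, 22 mm wide, 20 mm high. x along the plug from the ceramic end (at -43 mm, 14 mm thick) to the thread end (at +41 mm, 13 mm thick), z up.
- socket_center (a point): Bright STEEL socket, to be packed, a plain cylinder 30 mm in diameter and 36 mm high with a hexagonal hole drawn in its top, standing on the bench. This point is its centre, 18 mm above the bench; z is its axis. 110 g.
- pulley_center (a point): Small aluminium V-belt pulley, 40 mm in diameter and 18 mm high, lying flat in the part-used orange tray. This point is its centre, half-way up; z is its axis. Its two rims are 4 mm high and full width, with a groove between. 50 g.
- tray_center (a point): Orange open tray that holds the pulley at the start, 104 mm long (x) by 60 mm wide (y) by 25 mm high, walls and floor 4 mm thick, standing on a fixed black rubber mat 3 mm thick. This point is its centre, half-way up (12.5 mm above its underside); z up. 80 g. It can be gripped from above across its 60 mm width.
- stack_top (a point): Two empty orange trays of the same size, one on the other and joined as one loose thing on the same mat, 104 (x) by 60 (y) by 50 mm high, 220 g. This point is the centre of the top rim, 50 mm above its underside; z up. A tray set on it rests flat on this rim and does not nest: its underside is then level with this point.
- liner_blue: Blue liner, 96 (x) by 76 (y) by 2 mm, on the floor of one of three compartments in a row along y, 85 mm apart, their order varying, of a fixed green open carrier; for the blue spark plug. Origin: centre of its underside, 4 mm above the bench; z up. The compartment is 100 (x) by 80 mm (y) inside; its walls, 4 mm thick, stand 30 mm above the liner's underside.
- liner_white: White liner, 96 (x) by 76 (y) by 2 mm, on the floor of one of three compartments in a row along y, 85 mm apart, their order varying, of a fixed green open carrier; for the steel socket. Origin: centre of its underside, 4 mm above the bench; z up. The compartment is 100 (x) by 80 mm (y) inside; its walls, 4 mm thick, stand 30 mm above the liner's underside.
- liner_yellow: Yellow liner, 96 (x) by 76 (y) by 2 mm, on the floor of one of three compartments in a row along y, 85 mm apart, their order varying, of a fixed green open carrier; for the pulley. Origin: centre of its underside, 4 mm above the bench; z up. The compartment is 100 (x) by 80 mm (y) inside; its walls, 4 mm thick, stand 30 mm above the liner's underside.
- old_plug_center (a point): Old spark plug with WHITE ceramic and dark steel, a look-alike to be left alone, lying on the bench, 84 mm long, 55 g. This point: the centre of its steel hexagon, 10 mm above the bench; the hexagon, the part to grip, is 20 mm long, 22 mm wide, 20 mm high. x along the plug from the ceramic end (at -43 mm, 14 mm thick) to the thread end (at +41 mm, 13 mm thick), z up.
- black_socket_center (a point): BLACK socket, a look-alike to be left alone, a plain cylinder 30 mm in diameter and 36 mm high with a hexagonal hole drawn in its top, standing on the bench. This point is its centre, 18 mm above the bench; z is its axis. 110 g.

How it is judged:
By the outcome, as a careful person would: the job done as asked, in the order asked, and still so for the second after the job is handed in, with the robot touching nothing.
It also fails if it takes over 112 s, if anything falls off the work surface, if the arm or the gripper's body presses on something with over 40 N, if the wrist force passes 120 N, or if a joint passes its speed limit or range.

## Working session

There is one attempt and no reset: what is moved stays moved. The work goes in short steps, Python scripts to look and compute and a shell command to move; the robot and the scene stay as the last step left them, time stands still between calls to the robot, and variables do not carry over. Pictures are saved under pics/ and viewed, at most 14 in all, crops included, and the job is handed in when it is done.

```bash
mkdir -p pics; ls
python3 - <<'E'
from rig import manip
import cv2,json
for n in ("top","side"):
    cv2.imwrite(f"pics/{n}0.png",manip.get_image(n)[:,:,::-1])
for n in ("top","side","wrist"): print(n,manip.camera_info(n))
print(manip.get_state(),manip.grip_point_offset)
E
```

```text
pics
top {'camera_matrix': array([[623.84910198,   0.        , 317.93313263],
       [  0.        , 623.84910198, 247.12983976],
       [  0.        ,   0.        ,   1.        ]]), 'eye': array([0.3879598 , 0.01051457, 1.134721  ]), 'orientation': array([-0.04109558,  0.71285992, -0.69889935,  0.04100723])}
side {'camera_matrix': array([[517.98408968,   0.        , 318.78371474],
       [  0.        , 517.98408968, 242.97913004],
       [  0.        ,   0.        ,   1.        ]]), 'eye': array([ 0.07106891, -0.56583821,  0.66517326]), 'orientation': array([-0.39896021,  0.85881344, -0.29069176,  0.13699829])}
wrist {'camera_matrix': array([[364.82188735,   0.        , 318.68327849],
       [  0.        , 364.82188735, 232.9205186 ],
       [  0.        ,   0.        ,   1.        ]]), 'tool_from_camera': array([[ 2.11621927e-04, -9.45683384e-01, -3.25089052e-01,
         8.56725509e-02],
       [ 9.99999976e-01,  2.20498479e-04,  9.53638170e-06,
        -1.57303900e-03],
       [ 6.26632440e-05, -3.25089047e-01,  9.45683408e-01,
        -1.72212447e-01],
       [ 0.00000000e+00,  0.00000000e+00,  0.00000000e+00,
         1.00000000e+00]])}
{'clock': 0.1, 'qpos': array([ 1.16600333e+00,  2.76543460e-01,  1.50594290e+00,  3.46866264e-06,
        1.36070319e+00, -1.21035691e-01]), 'qd': array([ 2.88119094e-03, -2.01418650e-03, -3.13683685e-03,  7.52507419e-05,
        8.67975517e-04, -7.13531118e-04]), 'effort': array([ 1.54440208e-04, -4.17702341e+01, -2.46406245e+01, -2.62325875e-04,
        5.87754766e-03,  8.36091516e-06]), 'position': array([0.16081046, 0.55154905, 0.20014493]), 'ee_rot': array([-2.09151078e-04,  1.41403452e-01,  9.89951729e-01, -7.70570377e-04]), 'contact_force': array([-0.63859071, -0.1574453 ,  1.42386096]), 'moment': array([0.04710917, 0.05566698, 0.01033056]), 'gripper_force': 0.0, 'width': 0.085514144184178} 0.0187
```

View pics/top0.png

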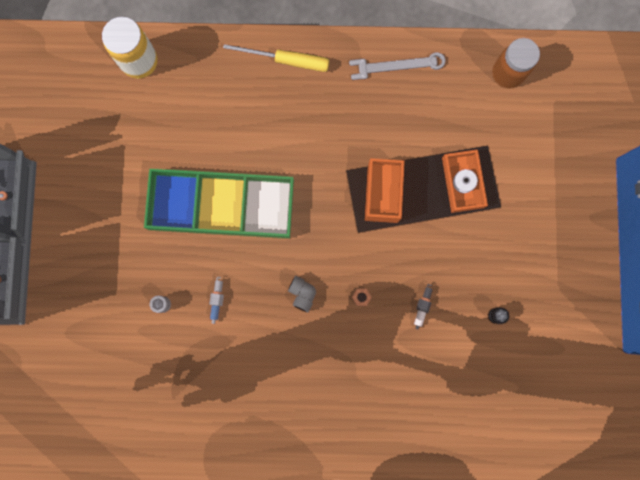

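View pics/side0.png

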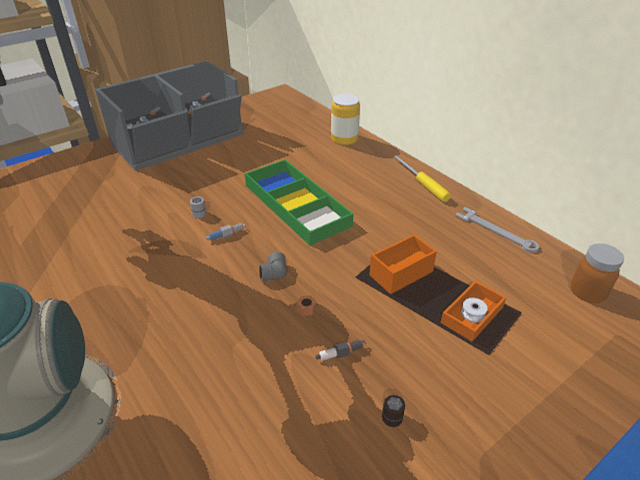

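```bash
cat > h.py <<'E'
import numpy as np, cv2
from scipy.spatial.transform import Rotation as R
from rig import manip
def rot(q): return R.from_quat(np.roll(q,-1))
def cam(n,s=None):
    i=manip.camera_info(n)
    if n!="wrist": return i["camera_matrix"],rot(i["orientation"]).as_matrix(),np.array(i["eye"])
    T=i["tool_from_camera"]; A=rot(s["ee_rot"]).as_matrix()
    return i["camera_matrix"],A@T[:3,:3],s["position"]+A@T[:3,3]
def shot(n,f=None):
    s=manip.get_state(); im=manip.get_image(n)
    if f: cv2.imwrite("pics/"+f,im[:,:,::-1])
    return im,cam(n,s)
def ray(uv,c,z):
    K,A,e=c; uv=np.atleast_2d(np.array(uv,float))
    d=np.c_[uv,np.ones(len(uv))]@np.linalg.inv(K).T@A.T
    return e+d*((z-e[2])/d[:,2])[:,None]
def blobs(im,lo,hi,roi=None,amin=15):
    m=cv2.inRange(cv2.cvtColor(im,cv2.COLOR_RGB2HSV),np.array(lo),np.array(hi))
    if roi: k=np.zeros_like(m); x,y,X,Y=roi; k[y:Y,x:X]=m[y:Y,x:X]; m=k
    cs,_=cv2.findContours(m,cv2.RETR_EXTERNAL,cv2.CHAIN_APPROX_NONE)
    return sorted([c[:,0] for c in cs if cv2.contourArea(c)>=amin],key=lambda c:-cv2.contourArea(c))
def rect(c,cm,z):
    p=ray(c,cm,z)[:,:2]*1000
    r=cv2.minAreaRect(p.astype(np.float32)); a=r[2]; w,h=r[1]
    if h>w: w,h,a=h,w,a+90
    return np.round(r[0],1),round(w,1),round(h,1),round((a+90)%180-90,1)   # centre mm, long, short, long-axis deg
def go(x,y,z,yaw):  # yaw: world angle deg of tool y (mod 180); prints tool-axis shift (mm) and turn about tool z (deg)
    s=manip.get_state(); A=rot(s["ee_rot"]).as_matrix()
    d=A.T@(np.array([x,y,z])/1-s["position"]*1000)
    cur=np.degrees(np.arctan2(A[1,1],A[0,1])); t=(yaw-cur+90)%180-90
    Rz=np.c_[[np.cos(np.radians(yaw+k)) for k in(0,)],[np.sin(np.radians(yaw))]]
    print("tool shift mm (before turn)",d.round(1),"turn about tool z",round(-t,1),"q6",s["qpos"][5].round(2),"pos",(s["position"]*1000).round(1),"tilt",A[:,2].round(3))
E
python3 - <<'E'
from h import *
im=cv2.imread("pics/top0.png")[:,:,::-1].copy(); c=cam("top")
def show(n,lo,hi,roi,z,k=1):
    for b in blobs(im,lo,hi,roi)[:k]: print(n,b.mean(0).round(),rect(b,c,z))
car=(135,160,305,245)
show("green",(45,120,40),(80,255,255),car,.034)
show("blue",(105,120,50),(125,255,255),car,.006)
show("yel",(20,120,80),(32,255,255),car,.006)
show("white",(0,0,150),(180,50,255),car,.006)
show("plug",(100,0,80),(130,255,255),(200,270,232,330),.01,3)
show("plugblue",(105,120,50),(125,255,255),(200,270,232,330),.01)
show("sock",(0,0,60),(180,70,255),(145,290,175,320),.036,2)
show("pulley",(0,0,120),(180,60,255),(440,150,490,215),.025)
show("stack",(3,150,80),(14,255,255),(360,150,412,230),.053)
show("tray",(3,150,80),(14,255,255),(436,145,492,220),.028)
cv2.imwrite("pics/z0.png",np.hstack([cv2.resize(im[260:340,140:240],(400,320),interpolation=2),cv2.resize(im[140:220,350:500],(400,213),interpolation=2)[:,:].repeat(1,0) if 0 else cv2.resize(im[145:225,430:500],(400,320),interpolation=2)])[:,:,::-1])
go(400,180,200,90)
E
```

```text
green [160. 182.] (array([629. , 298.9]), 108.6, 53.6, -45.3)
blue [174. 201.] (array([600. , 278.5]), 92.7, 72.3, -2.2)
yel [221. 204.] (array([596.7, 192.1]), 94.3, 76.1, -2.4)
white [266. 207.] (array([594.4, 105.9]), 92.5, 76.1, -2.3)
plug [214. 311.] (array([399.2, 195.6]), 27.2, 12.7, -5.9)
sock [160. 304.] (array([410. , 287.7]), 36.4, 29.5, 77.2)
pulley [465. 181.] (array([ 644. , -251.9]), 44.7, 39.6, -44.2)
stack [384. 190.] (array([ 618.7, -103.3]), 114.6, 66.8, -2.7)
tray [464. 181.] (array([ 644.1, -250.4]), 109.2, 69.0, 9.1)
tool shift mm (before turn) [-333.6 -289.7    0.5] turn about tool z -16.3 q6 -0.12 pos [160.8 551.5 200.1] tilt [-0.001 -0.001 -1.   ]
```

View pics/z0.png

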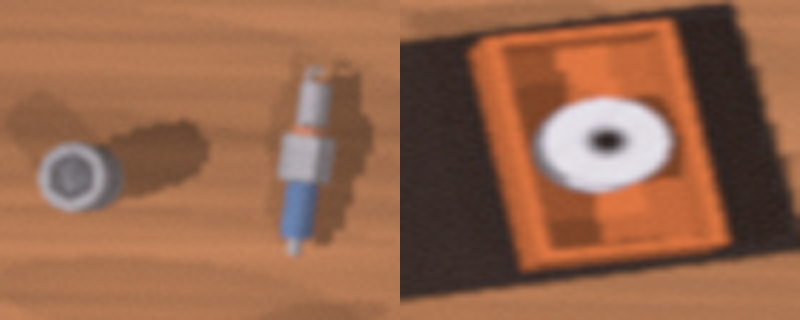

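Run:
```python
from h import *
p=ray([[216.5,299]],cam("top"),.01)[0]*1000; print(p)
print(ray([[158,304]],cam("top"),.036))
go(p[0],p[1],170,83)
```

```text
[421.74841487 192.3800693   10.        ]
[[0.41020124 0.2904124  0.036     ]]
tool shift mm (before turn) [-351.1 -271.7   30.5] turn about tool z -9.3 q6 -0.12 pos [160.8 551.5 200.1] tilt [-0.001 -0.001 -1.   ]
```

```bash
python3 -m handwheel '[{"translation":[-0.029,-0.0225,0.0025],"angular":[0,0,0],"hand":0},{"translation":[-0.029,-0.0225,0.0025],"angular":[0,0,0],"hand":0},{"translation":[-0.029,-0.0225,0.0025],"angular":[0,0,0],"hand":0},{"translation":[-0.029,-0.0225,0.0025],"angular":[0,0,0],"hand":0},{"translation":[-0.029,-0.0225,0.0025],"angular":[0,0,0],"hand":0},{"translation":[-0.029,-0.0225,0.0025],"angular":[0,0,0],"hand":0},{"translation":[-0.029,-0.0225,0.0025],"angular":[0,0,0],"hand":0},{"translation":[-0.029,-0.0225,0.0025],"angular":[0,0,0],"hand":0},{"translation":[-0.029,-0.0225,0.0025],"angular":[0,0,0],"hand":0},{"translation":[-0.029,-0.0225,0.0025],"angular":[0,0,0],"hand":0}]' 30
python3 -m handwheel '[{"translation":[-0.029,-0.0225,0.0025],"angular":[0,0,0],"hand":0},{"translation":[-0.029,-0.0225,0.0025],"angular":[0,0,0],"hand":0},{"translation":[0,0,0],"angular":[0,0,-5],"hand":0},{"translation":[0,0,0],"angular":[0,0,-4.3],"hand":0},{"translation":[0,0,0],"angular":[0,0,0],"hand":0},{"translation":[0,0,0],"angular":[0,0,0],"hand":0}]'
python3 - <<'E'
from h import *
shot("wrist","w1.png"); go(421.7,192.4,150,83)
E
```

```text
clock: 0.93
position: [0.3768, 0.2531, 0.1756]
ee_rot: [-0.0, 0.141, 0.99, -0.0]
contact_force: [1.9, -0.6, -0.3]
width: 0.0855
gripper_force: 0.0
clock: 1.43
position: [0.4192, 0.1952, 0.1706]
ee_rot: [-0.0, 0.062, 0.998, -0.0]
contact_force: [-0.2, 0.1, -0.0]
width: 0.0851
gripper_force: 0.0
tool shift mm (before turn) [-2.9 -2.7 20.7] turn about tool z -0.0 q6 -1.16 pos [419.2 195.5 170.7] tilt [-0.001 -0.    -1.   ]
```

View pics/w1.png

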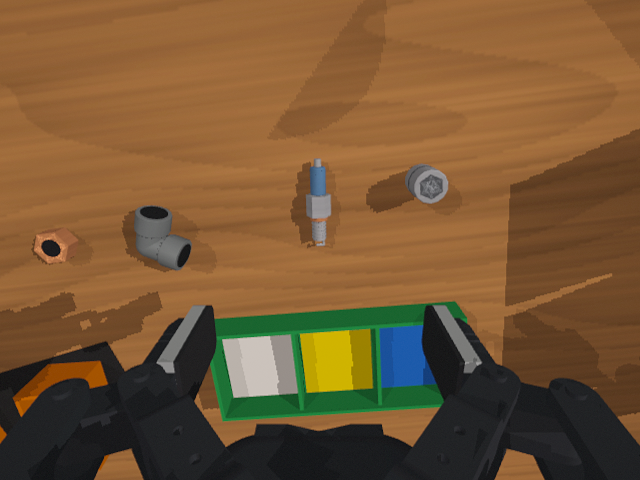

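Run:
```python
from h import *
im=cv2.imread("pics/w1.png")[:,:,::-1].copy(); s=manip.get_state(); c=cam("wrist",s)
print(ray([[318,204],[318,160],[320,246]],c,.014)*1000)
print("sock",ray([[432,187]],c,.036)*1000)
b=blobs(im,(100,0,90),(130,255,255),(295,150,340,255))
for k in b[:2]: print(k.mean(0),rect(k,c,.014))
b=blobs(im,(0,0,60),(180,80,255),(400,160,455,210))
for k in b[:2]: print(k.mean(0),rect(k,c,.036))
for lo,hi,n in (((105,120,50),(125,255,255),"b"),((20,150,80),(32,255,255),"y"),((0,0,150),(180,50,255),"w")):
    k=blobs(im,lo,hi,(215,320,435,405))[0]; print(n,rect(k,c,.006))
q=ray([[318,204]],c,.014)[0]*1000
go(q[0],q[1],3,83)
```

```text
[[417.64313564 193.71608332  14.        ]
 [377.54932785 198.68958858  14.        ]
 [459.28547033 190.49565142  14.        ]]
sock [[409.13736059 292.76439262  36.        ]]
[317.43373494 180.8313253 ] (array([396.4, 195.9]), 27.5, 13.8, -7.0)
[426.57657658 182.81081081] (array([405. , 288.2]), 38.4, 29.0, 45.6)
b (array([604.1, 269.7]), 78.0, 59.7, -1.5)
y (array([601. , 192.1]), 79.9, 76.2, -2.4)
w (array([597.4, 106.6]), 79.5, 74.2, -2.3)
tool shift mm (before turn) [  1.2  -1.9 167.7] turn about tool z -0.0 q6 -1.16 pos [419.2 195.5 170.7] tilt [-0.001 -0.    -1.   ]
```

```bash
python3 -m handwheel '[{"translation":[0,-0.0018,0.028],"angular":[0,0,0],"hand":0.2},{"translation":[0,0,0.03],"angular":[0,0,0],"hand":0.2},{"translation":[0,0,0.03],"angular":[0,0,0],"hand":0.2},{"translation":[0,0,0.03],"angular":[0,0,0],"hand":0.2},{"translation":[0,0,0.03],"angular":[0,0,0],"hand":0.2},{"translation":[0,0,0.018],"angular":[0,0,0],"hand":0.2},{"translation":[0,0,0],"angular":[0,0,0],"hand":0.4},{"translation":[0,0,0],"angular":[0,0,0],"hand":0.6},{"translation":[0,0,0],"angular":[0,0,0],"hand":1},{"translation":[0,0,0],"angular":[0,0,0],"hand":1}]' 40
python3 -m handwheel '[{"translation":[0,0,0],"angular":[0,0,0],"hand":1},{"translation":[0,0,0],"angular":[0,0,0],"hand":1},{"translation":[0,0,0],"angular":[0,0,0],"hand":1},{"translation":[0,0,0],"angular":[0,0,0],"hand":1}]'
```

```text
clock: 2.32
position: [0.4207, 0.1943, 0.0064]
ee_rot: [0.002, 0.061, 0.998, 0.001]
contact_force: [-0.7, -0.6, 0.3]
width: 0.0198
gripper_force: 0.0
clock: 2.65
position: [0.4196, 0.1937, 0.0054]
ee_rot: [0.0, 0.061, 0.998, 0.0]
contact_force: [-0.4, -0.0, 0.4]
width: -0.0001
gripper_force: 0.0
```

Run:
```python
from h import *
a,_=shot("wrist"); b,_=shot("side")
cv2.imwrite("pics/c1.png",np.vstack([a[180:480,120:520],cv2.resize(b[150:300,130:330],(400,300))])[:,:,::-1])
```

```text
(no output)
```

View pics/c1.png

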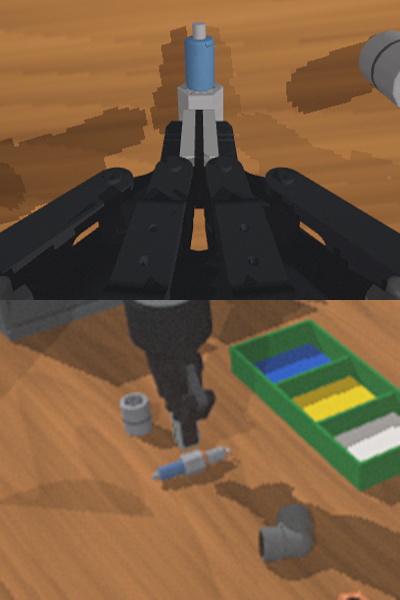

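Run:
```python
from h import *
s=manip.get_state()
def tri(uw,us):
    L=[]
    for u,c in ((uw,cam("wrist",s)),(us,cam("side"))):
        e=c[2]; d=ray([u],c,0)[0]-e; L.append((e,d/np.linalg.norm(d)))
    A=sum(np.eye(3)-np.outer(d,d) for e,d in L); b=sum((np.eye(3)-np.outer(d,d))@e for e,d in L)
    return np.linalg.solve(A,b)*1000
print("tip",tri((320,288),(224,222)))
K,A,e=cam("wrist",s)
for p in (s["position"],s["position"]+[0,0,.019]):
    q=K@A.T@(p-e); print(q[:2]/q[2])
    K2,A2,e2=cam("side"); q=K2@A2.T@(p-e2); print("side",q[:2]/q[2])
go(419.6,193.7,5,83)
```

```text
tip [414.90043777 193.8848762   31.10725255]
[321.07880954 281.21058905]
side [225.81821024 232.94838904]
[321.33616454 299.2837068 ]
side [224.75153963 225.56061307]
tool shift mm (before turn) [-0.2  0.1  0.1] turn about tool z 0.0 q6 -1.17 pos [419.4 193.6   5.1] tilt [ 0.  0. -1.]
```

Run:
```python
from h import *
a,_=shot("wrist"); b,_=shot("side")
cv2.imwrite("pics/c2.png",np.hstack([cv2.resize(a[190:340,270:370],(400,600),interpolation=2),cv2.resize(b[150:255,190:260],(400,600),interpolation=2)])[:,:,::-1])
```

```text
(no output)
```

View pics/c2.png

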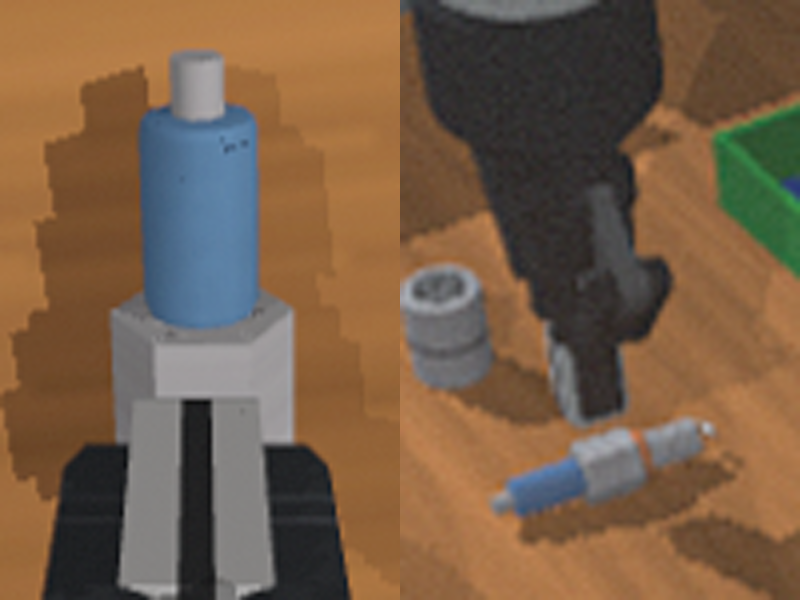

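Run:
```python
from h import *
s=manip.get_state(); K,A,e=cam("wrist",s)
print("cam eye",e*1000)
u=np.array([np.cos(np.radians(-6.5)),np.sin(np.radians(-6.5)),0]); v=np.array([-u[1],u[0],0])
for dz in (0,.01,.02,.03):
    for o in (-43,-10):
        r=[]
        for w in (-7,7):
            p=np.array([.4196,.1937,.01])+u*o/1000+v*w/1000; q=K@A.T@(p-e-[0,0,dz]); r.append((q[:2]/q[2]).round(1))
        print(dz,o,r)
```

```text
cam eye [333.85639848 202.73091135 177.16318444]
0 -43 [array([306.1, 204.4]), array([335.8, 204.2])]
0 -10 [array([307.4, 268.3]), array([335.3, 268.1])]
0.01 -43 [array([306.8, 199.4]), array([334.9, 199.2])]
0.01 -10 [array([307.9, 260.4]), array([334.5, 260.2])]
0.02 -43 [array([307.4, 194.8]), array([334.1, 194.6])]
0.02 -10 [array([308.4, 253.3]), array([333.7, 253.1])]
0.03 -43 [array([307.9, 190.7]), array([333.4, 190.5])]
0.03 -10 [array([308.9, 246.7]), array([333.1, 246.6])]
```

```bash
python3 -m handwheel '[{"translation":[0,0,0],"angular":[0,0,0],"hand":0.4},{"translation":[0,0,0],"angular":[0,0,0],"hand":0.4},{"translation":[0,0,0],"angular":[0,0,0],"hand":0.4},{"translation":[0,0,0],"angular":[0,0,0],"hand":0.4},{"translation":[0,0,0.005],"angular":[0,0,0],"hand":0.4},{"translation":[0,0,0.005],"angular":[0,0,0],"hand":0.4},{"translation":[0,0,0.004],"angular":[0,0,0],"hand":0.4},{"translation":[0,0,0],"angular":[0,0,0],"hand":0.4}]'
python3 -m handwheel '[{"translation":[0,0,0],"angular":[0,0,0],"hand":0.6},{"translation":[0,0,0],"angular":[0,0,0],"hand":0.8},{"translation":[0,0,0],"angular":[0,0,0],"hand":1},{"translation":[0,0,0],"angular":[0,0,0],"hand":1},{"translation":[0,0,0],"angular":[0,0,0],"hand":1},{"translation":[0,0,0],"angular":[0,0,0],"hand":1},{"translation":[0,0,0],"angular":[0,0,0],"hand":1}]'
```

```text
clock: 3.52
position: [0.4183, 0.1934, -0.0102]
ee_rot: [-0.001, 0.061, 0.998, -0.0]
contact_force: [-1.0, -0.7, -0.5]
width: 0.051
gripper_force: 0.0
clock: 4.1
position: [0.4193, 0.1937, -0.009]
ee_rot: [0.0, 0.061, 0.998, 0.0]
contact_force: [-0.3, 1.0, -0.8]
width: -0.0003
gripper_force: 0.0
```

Run:
```python
from h import *
a,_=shot("wrist"); b,_=shot("side")
cv2.imwrite("pics/c3.png",np.hstack([cv2.resize(a[190:340,270:370],(400,600),interpolation=2),cv2.resize(b[150:255,190:260],(400,600),interpolation=2)])[:,:,::-1])
```

```text
(no output)
```

View pics/c3.png

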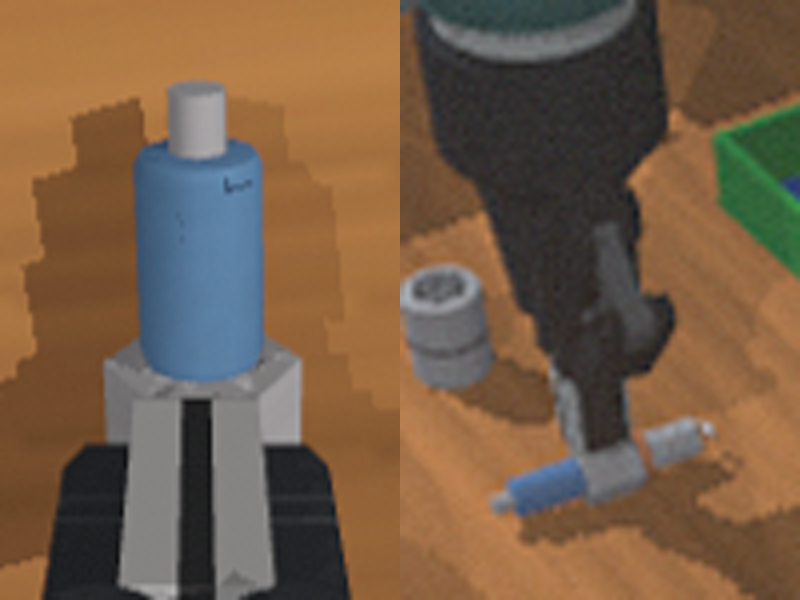

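```bash
python3 -m handwheel '[{"translation":[0,0,0],"angular":[0,0,0],"hand":0.4},{"translation":[0,0,0],"angular":[0,0,0],"hand":0.4},{"translation":[0,0,0],"angular":[0,0,0],"hand":0.4},{"translation":[0,0,0],"angular":[0,0,0],"hand":0.4},{"translation":[0,0,0.004],"angular":[0,0,0],"hand":0.4},{"translation":[0,0,0.004],"angular":[0,0,0],"hand":0.4},{"translation":[0,0,0.004],"angular":[0,0,0],"hand":0.4},{"translation":[0,0,0],"angular":[0,0,0],"hand":0.4}]'
python3 -m handwheel '[{"translation":[0,0,0],"angular":[0,0,0],"hand":0.6},{"translation":[0,0,0],"angular":[0,0,0],"hand":0.8},{"translation":[0,0,0],"angular":[0,0,0],"hand":1},{"translation":[0,0,0],"angular":[0,0,0],"hand":1},{"translation":[0,0,0],"angular":[0,0,0],"hand":1},{"translation":[0,0,0],"angular":[0,0,0],"hand":1},{"translation":[0,0,0],"angular":[0,0,0],"hand":1}]'
```

```text
clock: 4.87
position: [0.4185, 0.1934, -0.0221]
ee_rot: [-0.001, 0.061, 0.998, -0.0]
contact_force: [-0.5, 0.6, -0.5]
width: 0.0508
gripper_force: 0.0
clock: 5.45
position: [0.4195, 0.1937, -0.0209]
ee_rot: [0.0, 0.061, 0.998, 0.0]
contact_force: [1.2, -0.2, 1.4]
width: 0.0205
gripper_force: 39.3
```

```bash
python3 -m handwheel '[{"translation":[0,0,-0.015],"angular":[0,0,0],"hand":1},{"translation":[0,0,-0.03],"angular":[0,0,0],"hand":1},{"translation":[0,0,-0.03],"angular":[0,0,0],"hand":1},{"translation":[-0.02,0.012,0],"angular":[0,0,0],"hand":1},{"translation":[-0.03,0.019,0],"angular":[0,0,0],"hand":1},{"translation":[-0.03,0.019,0],"angular":[0,0,0],"hand":1},{"translation":[-0.03,0.019,0],"angular":[0,0,0],"hand":1},{"translation":[-0.03,0.018,0],"angular":[0,0,0],"hand":1},{"translation":[-0.03,0.018,0],"angular":[0,0,-2],"hand":1},{"translation":[0,0,0],"angular":[0,0,-2.7],"hand":1}]' 50
python3 -m handwheel '[{"translation":[0,0,0],"angular":[0,0,0],"hand":1},{"translation":[0,0,0],"angular":[0,0,0],"hand":1}]'
python3 - <<'E'
from h import *
im,c=shot("wrist","w4.png"); go(601,277,-14,87.7)
E
```

```text
clock: 6.28
position: [0.6083, 0.2801, 0.0534]
ee_rot: [0.004, 0.019, 1.0, 0.002]
contact_force: [1.3, 0.8, 0.8]
width: 0.0205
gripper_force: 50.9
clock: 6.45
position: [0.5996, 0.2769, 0.0529]
ee_rot: [-0.001, 0.02, 1.0, -0.0]
contact_force: [-0.2, -0.5, -0.5]
width: 0.0206
gripper_force: 50.9
tool shift mm (before turn) [-2.   0.4 67.2] turn about tool z -0.0 q6 -1.2 pos [599.2 276.7  53.2] tilt [-0.003 -0.001 -1.   ]
```

View pics/w4.png

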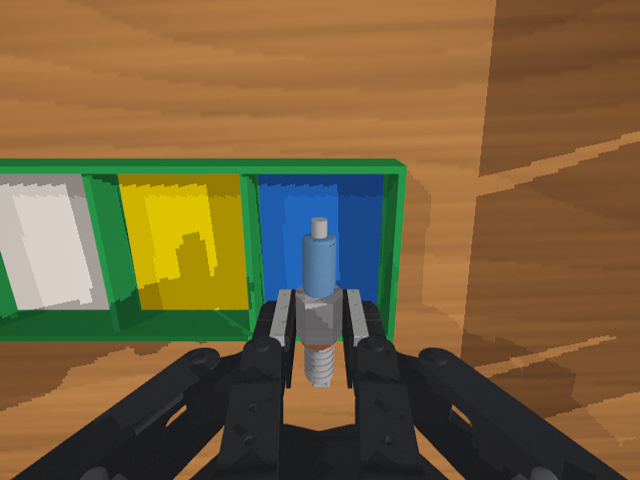

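Run:
```python
from h import *
im=cv2.imread("pics/w4.png")[:,:,::-1].copy(); c=cam("wrist",manip.get_state())
print(rect(blobs(im,(20,150,60),(32,255,255),(100,165,260,320))[0],c,.006))
print("inner rim/outer rim corners z=.034:",(ray([[405,166],[395,341],[250,341],[253,166],[98,166]],c,.034)*1000).round(1).tolist())
```

```text
(array([593.8, 190.7]), 92.6, 73.5, -2.3)
inner rim/outer rim corners z=.034: [[543.9, 322.9, 34.0], [651.2, 320.6, 34.0], [647.7, 231.2, 34.0], [540.7, 243.6, 34.0], [537.4, 162.7, 34.0]]
```

```bash
python3 -m handwheel '[{"translation":[0,0,0.02],"angular":[0,0,0],"hand":1},{"translation":[0,0,0.02],"angular":[0,0,0],"hand":1},{"translation":[0,0,0.016],"angular":[0,0,0],"hand":1},{"translation":[0,0,0.006],"angular":[0,0,0],"hand":1},{"translation":[0,0,0.005],"angular":[0,0,0],"hand":1},{"translation":[0,0,0],"angular":[0,0,0],"hand":1},{"translation":[0,0,0],"angular":[0,0,0],"hand":1}]'
python3 -m handwheel '[{"translation":[0,0,0],"angular":[0,0,0],"hand":0.8},{"translation":[0,0,0],"angular":[0,0,0],"hand":0.7},{"translation":[0,0,0],"angular":[0,0,0],"hand":0.6},{"translation":[0,0,0],"angular":[0,0,0],"hand":0.6},{"translation":[0,0,0],"angular":[0,0,0],"hand":0.6},{"translation":[0,0,-0.02],"angular":[0,0,0],"hand":0.6},{"translation":[0,0,-0.03],"angular":[0,0,0],"hand":0.6},{"translation":[0,0,-0.03],"angular":[0,0,0],"hand":0.5},{"translation":[0,0,-0.03],"angular":[0,0,0],"hand":0.5},{"translation":[0,0,0],"angular":[0,0,0],"hand":0.5}]'
python3 - <<'E'
from h import *
go(410,291,60,87.7)
im,c=shot("top","t5.png")
for b in blobs(im,(105,120,50),(125,255,255),(135,160,305,245))[:2]: print(rect(b,c,.006))
E
```

```text
clock: 7.08
position: [0.6009, 0.2773, -0.0123]
ee_rot: [0.0, 0.02, 1.0, 0.0]
contact_force: [-0.1, -0.3, 0.2]
width: 0.0202
gripper_force: 50.9
clock: 7.92
position: [0.6051, 0.2788, 0.1041]
ee_rot: [0.006, 0.02, 1.0, 0.002]
contact_force: [0.5, 0.5, 0.2]
width: 0.0426
gripper_force: 0.0
tool shift mm (before turn) [196.    4.3  41.8] turn about tool z 0.0 q6 -1.2 pos [605.1 278.8 104.1] tilt [ 0.012  0.004 -1.   ]
(array([599.7, 278.4]), 92.2, 72.1, -2.2)
```

```bash
python3 -m handwheel '[{"translation":[0.03,0.001,0],"angular":[0,0,0],"hand":0.3},{"translation":[0.03,0.001,0],"angular":[0,0,0],"hand":0.3},{"translation":[0.03,0.001,0],"angular":[0,0,0],"hand":0.3},{"translation":[0.03,0.001,0],"angular":[0,0,0],"hand":0.3},{"translation":[0.03,0.001,0],"angular":[0,0,0],"hand":0.3},{"translation":[0.03,0.001,0],"angular":[0,0,0],"hand":0.3},{"translation":[0.012,0,0],"angular":[0,0,0],"hand":0.3},{"translation":[0,0,0],"angular":[0,0,0],"hand":0.3},{"translation":[0,0,0],"angular":[0,0,0],"hand":0.3},{"translation":[0,0,0],"angular":[0,0,0],"hand":0.3}]'
python3 - <<'E'
from h import *
im,c=shot("wrist","w5.png"); go(409.7,291.5,99,87.7)
K,A,e=c; q=K@A.T@(np.array([.4097,.2915,.036])-e); u=q[:2]/q[2]; print(u)
x,y=u.astype(int)
g=cv2.cvtColor(im,cv2.COLOR_RGB2GRAY)
for b in blobs(im,(0,0,40),(180,70,255),(x-70,y-60,x+70,y+70),200)[:3]: print(len(b),b.min(0),b.max(0),rect(b,c,.036))
E
```

```text
clock: 8.8
position: [0.4111, 0.2911, 0.0969]
ee_rot: [0.001, 0.02, 1.0, 0.0]
contact_force: [0.0, -0.1, -0.6]
width: 0.0598
gripper_force: 0.0
tool shift mm (before turn) [ 1.5  0.4 -2.1] turn about tool z 0.0 q6 -1.05 pos [411.2 291.1  96.9] tilt [ 0.002  0.    -1.   ]
[320.70500446 238.99728081]
140 [300 204] [342 257] (array([404.1, 291.9]), 37.7, 28.6, -2.3)
```

View pics/w5.png

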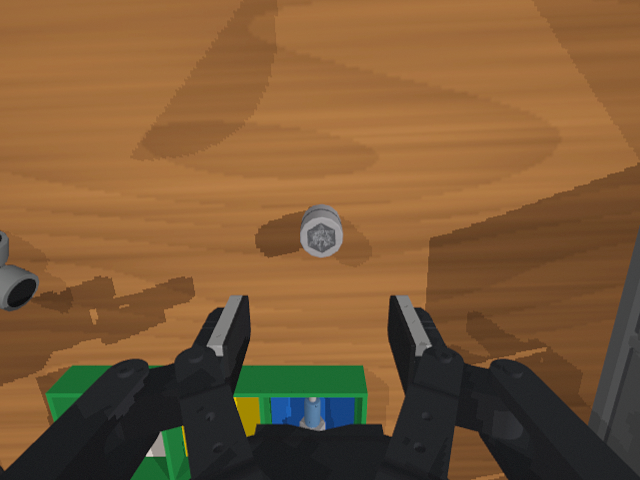

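```bash
python3 -m handwheel '[{"translation":[0.0025,0.0005,0.025],"angular":[0,0,0],"hand":0.3},{"translation":[0,0,0.025],"angular":[0,0,0],"hand":0.3},{"translation":[0,0,0.025],"angular":[0,0,0],"hand":0.3},{"translation":[0,0,0.025],"angular":[0,0,0],"hand":0.3},{"translation":[0,0,0.014],"angular":[0,0,0],"hand":0.3},{"translation":[0,0,0],"angular":[0,0,0],"hand":0.3},{"translation":[0,0,0],"angular":[0,0,0],"hand":0.5},{"translation":[0,0,0],"angular":[0,0,0],"hand":0.6},{"translation":[0,0,0],"angular":[0,0,0],"hand":0.8},{"translation":[0,0,0],"angular":[0,0,0],"hand":1}]' 50
python3 -m handwheel '[{"translation":[0,0,0],"angular":[0,0,0],"hand":1},{"translation":[0,0,0],"angular":[0,0,0],"hand":1},{"translation":[0,0,0],"angular":[0,0,0],"hand":1}]'
python3 - <<'E'
from h import *
go(595,107,60,87.7)
E
```

```text
clock: 9.68
position: [0.4081, 0.292, -0.0159]
ee_rot: [0.001, 0.02, 1.0, 0.001]
contact_force: [1.4, 0.4, 0.6]
width: 0.0285
gripper_force: 49.3
clock: 9.93
position: [0.408, 0.292, -0.016]
ee_rot: [0.002, 0.02, 1.0, 0.001]
contact_force: [1.1, 0.5, 6.1]
width: 0.0285
gripper_force: 49.5
tool shift mm (before turn) [-194.3 -177.4  -75.6] turn about tool z 0.1 q6 -1.05 pos [408. 292. -16.] tilt [ 0.003  0.001 -1.   ]
```

```bash
python3 -m handwheel '[{"translation":[0,0,-0.016],"angular":[0,0,0],"hand":1},{"translation":[0,0,-0.03],"angular":[0,0,0],"hand":1},{"translation":[0,0,-0.03],"angular":[0,0,0],"hand":1},{"translation":[-0.015,-0.014,0],"angular":[0,0,0],"hand":1},{"translation":[-0.028,-0.0257,0],"angular":[0,0,0],"hand":1},{"translation":[-0.028,-0.0257,0],"angular":[0,0,0],"hand":1},{"translation":[-0.028,-0.0257,0],"angular":[0,0,0],"hand":1},{"translation":[-0.028,-0.0257,0],"angular":[0,0,0],"hand":1},{"translation":[-0.028,-0.0257,0],"angular":[0,0,0],"hand":1},{"translation":[-0.028,-0.0257,0],"angular":[0,0,0],"hand":1}]'
python3 -m handwheel '[{"translation":[-0.011,-0.01,0],"angular":[0,0,0],"hand":1},{"translation":[0,0,0],"angular":[0,0,0],"hand":1},{"translation":[0,0,0],"angular":[0,0,0],"hand":1},{"translation":[0,0,0],"angular":[0,0,0],"hand":1}]'
python3 - <<'E'
from h import *
im,c=shot("wrist"); go(596,107,-9,87.7)
print(rect(blobs(im,(20,150,60),(32,255,255),None)[0],c,.006),rect(blobs(im,(0,0,130),(180,40,255),(200,150,440,320))[0],c,.006))
E
```

```text
clock: 10.77
position: [0.583, 0.1148, 0.0586]
ee_rot: [-0.001, 0.02, 1.0, 0.0]
contact_force: [0.2, 1.0, -1.1]
width: 0.0286
gripper_force: 49.5
clock: 11.1
position: [0.5916, 0.1065, 0.0583]
ee_rot: [-0.001, 0.02, 1.0, 0.0]
contact_force: [-0.8, 0.1, -1.1]
width: 0.0283
gripper_force: 49.5
tool shift mm (before turn) [-4.6  0.3 67.5] turn about tool z 0.1 q6 -1.47 pos [591.6 106.8  58.6] tilt [-0.002  0.001 -1.   ]
(array([594.1, 193. ]), 93.2, 73.1, -2.3) (array([588.3, 107.1]), 87.0, 75.6, -2.3)
```

```bash
python3 -m handwheel '[{"translation":[-0.003,0,0.02],"angular":[0,0,0],"hand":1},{"translation":[0,0,0.02],"angular":[0,0,0],"hand":1},{"translation":[0,0,0.016],"angular":[0,0,0],"hand":1},{"translation":[0,0,0.006],"angular":[0,0,0],"hand":1},{"translation":[0,0,0.0045],"angular":[0,0,0],"hand":1},{"translation":[0,0,0],"angular":[0,0,0],"hand":1},{"translation":[0,0,0],"angular":[0,0,0],"hand":1}]'
python3 -m handwheel '[{"translation":[0,0,0],"angular":[0,0,0],"hand":0.7},{"translation":[0,0,0],"angular":[0,0,0],"hand":0.6},{"translation":[0,0,0],"angular":[0,0,0],"hand":0.54},{"translation":[0,0,0],"angular":[0,0,0],"hand":0.54},{"translation":[0,0,0],"angular":[0,0,0],"hand":0.54},{"translation":[0,0,-0.02],"angular":[0,0,0],"hand":0.54},{"translation":[0,0,-0.03],"angular":[0,0,0],"hand":0.54},{"translation":[0,0,-0.03],"angular":[0,0,0],"hand":0.5},{"translation":[0,0,-0.03],"angular":[0,0,0],"hand":0.5},{"translation":[0,0,0],"angular":[0,0,0],"hand":0.5}]'
python3 - <<'E'
from h import *
go(644,-251,120,9)
E
```

```text
clock: 11.73
position: [0.5967, 0.1062, -0.0069]
ee_rot: [0.001, 0.019, 1.0, 0.0]
contact_force: [0.7, 0.2, -0.1]
width: 0.0283
gripper_force: 49.5
clock: 12.57
position: [0.6011, 0.1058, 0.1091]
ee_rot: [0.006, 0.02, 1.0, 0.001]
contact_force: [1.1, 0.5, 0.4]
width: 0.0424
gripper_force: 0.0
tool shift mm (before turn) [ -57.1 -354.8  -10.7] turn about tool z 78.7 q6 -1.47 pos [601.1 105.8 109.1] tilt [ 0.013  0.001 -1.   ]
```

```bash
python3 -m handwheel '[{"translation":[-0.005,-0.035,-0.003],"angular":[0,0,0],"hand":0.3},{"translation":[-0.005,-0.035,-0.003],"angular":[0,0,0],"hand":0.3},{"translation":[-0.005,-0.035,-0.003],"angular":[0,0,0],"hand":0.3},{"translation":[-0.005,-0.035,-0.003],"angular":[0,0,0],"hand":0.3},{"translation":[-0.005,-0.035,-0.003],"angular":[0,0,0],"hand":0.3},{"translation":[-0.005,-0.035,-0.003],"angular":[0,0,0],"hand":0.3},{"translation":[-0.005,-0.035,0],"angular":[0,0,0],"hand":0.3},{"translation":[-0.005,-0.035,0],"angular":[0,0,0],"hand":0.3},{"translation":[-0.005,-0.035,0],"angular":[0,0,0],"hand":0.3},{"translation":[-0.005,-0.035,0],"angular":[0,0,0],"hand":0.3}]'
python3 -m handwheel '[{"translation":[0,0,0],"angular":[0,0,7],"hand":0.3},{"translation":[0,0,0],"angular":[0,0,7],"hand":0.3},{"translation":[0,0,0],"angular":[0,0,7],"hand":0.3},{"translation":[0,0,0],"angular":[0,0,7],"hand":0.3},{"translation":[0,0,0],"angular":[0,0,7],"hand":0.3},{"translation":[0,0,0],"angular":[0,0,7],"hand":0.3},{"translation":[0,0,0],"angular":[0,0,7],"hand":0.3},{"translation":[0,0,0],"angular":[0,0,7],"hand":0.3},{"translation":[0,0,0],"angular":[0,0,7],"hand":0.3},{"translation":[0,0,0],"angular":[0,0,7],"hand":0.3}]'
python3 -m handwheel '[{"translation":[0,0,0],"angular":[0,0,6],"hand":0.3},{"translation":[0,0,0],"angular":[0,0,2],"hand":0.3},{"translation":[0,0,0],"angular":[0,0,0],"hand":0.3},{"translation":[0,0,0],"angular":[0,0,0],"hand":0.3}]'
python3 - <<'E'
from h import *
im,c=shot("wrist","w6.png"); go(644,-251,120,9)
for b in blobs(im,(0,0,130),(180,60,255),(200,100,450,400),200)[:2]: print("pul",b.mean(0),rect(b,c,.025))
for b in blobs(im,(3,150,60),(14,255,255),None,800)[:3]: print("or",b.min(0),b.max(0),rect(b,c,.028),rect(b,c,.053))
E
```

```text
clock: 13.4
position: [0.6324, -0.2479, 0.1201]
ee_rot: [-0.0, 0.02, 1.0, 0.0]
contact_force: [0.8, 0.5, 1.4]
width: 0.0597
gripper_force: 0.0
clock: 14.23
position: [0.6324, -0.2461, 0.1199]
ee_rot: [-0.0, 0.592, 0.806, 0.0]
contact_force: [-0.0, 0.6, 0.0]
width: 0.0596
gripper_force: 0.0
clock: 14.57
position: [0.6325, -0.2461, 0.12]
ee_rot: [-0.0, 0.644, 0.765, -0.0]
contact_force: [1.1, 0.0, 0.1]
width: 0.0599
gripper_force: 0.0
tool shift mm (before turn) [-6.8 10.5  0.1] turn about tool z 0.8 q6 -0.64 pos [ 632.5 -246.1  120.1] tilt [-0.  0. -1.]
pul [333.6442953  230.31543624] (array([ 642.9, -251.3]), 44.1, 38.7, -78.1)
pul [413.10714286 324.3       ] (array([ 725.5, -321.6]), 64.0, 14.9, -60.4)
or [0 0] [123 437] (array([ 432.5, -313.4]), 375.9, 102.4, 89.9) (array([ 449.8, -299.3]), 340.3, 92.7, 89.9)
or [450   0] [639 285] (array([ 770.7, -165.5]), 199.6, 97.6, 86.9) (array([ 756.1, -165.4]), 180.7, 88.4, 86.9)
or [542  98] [639 350] (array([ 861.9, -220. ]), 197.5, 71.3, -89.4) (array([ 838.6, -214.8]), 178.9, 64.6, -89.4)
```

View pics/w6.png

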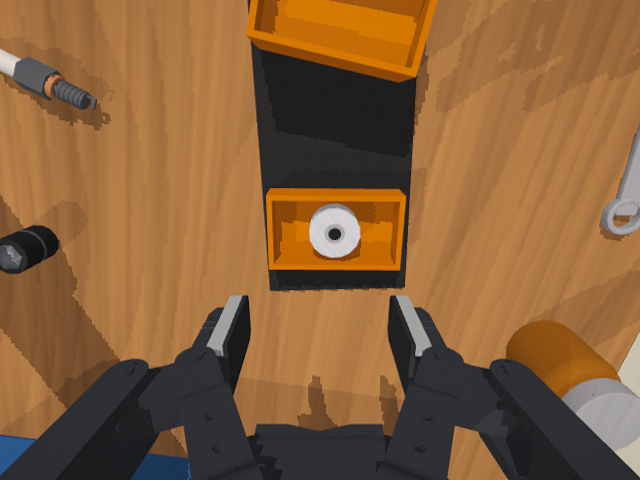

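Run:
```python
from h import *
s=manip.get_state(); c=cam("wrist",s)
q=ray([[335,232.5]],c,.025)[0]*1000; print(q)
t=ray([[267,190],[404,190],[403,270],[270,269]],c,.028)*1000; print(t.round(1).tolist(),t.mean(0))
st=ray([[247,39],[415,81]],c,.053)*1000; print(st.round(1).tolist(),np.linalg.norm(st[0]-st[1]),np.degrees(np.arctan2(*(st[1]-st[0])[[1,0]])))
print("tray long axis",np.degrees(np.arctan2(*(t[1]-t[0])[[1,0]])),np.degrees(np.arctan2(*(t[2]-t[3])[[1,0]])))
go(q[0],q[1],-18,9)
```

```text
[ 644.06901745 -252.54005823   25.        ]
[[588.3, -227.6, 28.0], [687.7, -210.4, 28.0], [702.8, -273.3, 28.0], [598.6, -290.4, 28.0]] [ 644.34347105 -250.41126777   28.        ]
[[568.1, -134.2, 53.0], [671.0, -139.5, 53.0]] 103.0675524904681 -2.9698228196943046
tray long axis 9.812821965152468 9.345817815053074
tool shift mm (before turn) [ -8.4  10.3 138.1] turn about tool z 0.8 q6 -0.64 pos [ 632.5 -246.1  120.1] tilt [-0.  0. -1.]
```

```bash
python3 -m handwheel '[{"translation":[-0.0075,0.0103,0],"angular":[0,0,0],"hand":0.43},{"translation":[0,0,0.03],"angular":[0,0,0],"hand":0.43},{"translation":[0,0,0.03],"angular":[0,0,0],"hand":0.43},{"translation":[0,0,0.03],"angular":[0,0,0],"hand":0.43},{"translation":[0,0,0.02],"angular":[0,0,0],"hand":0.43},{"translation":[0,0,0],"angular":[0,0,0],"hand":0.43}]'
python3 -m handwheel '[{"translation":[0,0,0.01],"angular":[0,0,0],"hand":0.43},{"translation":[0,0,0.01],"angular":[0,0,0],"hand":0.43},{"translation":[0,0,0.006],"angular":[0,0,0],"hand":0.43},{"translation":[0,0,0],"angular":[0,0,0],"hand":0.43},{"translation":[0,0,0],"angular":[0,0,0],"hand":0.5},{"translation":[0,0,0],"angular":[0,0,0],"hand":0.6},{"translation":[0,0,0],"angular":[0,0,0],"hand":0.8},{"translation":[0,0,0],"angular":[0,0,0],"hand":0.8},{"translation":[0,0,0],"angular":[0,0,0],"hand":0.8}]' 40
```

```text
clock: 15.12
position: [0.6403, -0.2499, 0.005]
ee_rot: [-0.005, 0.644, 0.765, -0.001]
contact_force: [-0.5, 1.2, -1.2]
width: 0.0486
gripper_force: 0.0
clock: 15.87
position: [0.6448, -0.2521, -0.0146]
ee_rot: [0.001, 0.645, 0.765, 0.0]
contact_force: [-0.1, 0.0, 3.3]
width: 0.038
gripper_force: 40.3
```

```bash
python3 -m handwheel '[{"translation":[0,0,-0.01],"angular":[0,0,0],"hand":0.8},{"translation":[0,0,-0.015],"angular":[0,0,0],"hand":0.8},{"translation":[0,0,-0.02],"angular":[0,0,0],"hand":0.8},{"translation":[0,0,-0.025],"angular":[0,0,0],"hand":0.8},{"translation":[0,0,-0.025],"angular":[0,0,0],"hand":0.8},{"translation":[0,0,0],"angular":[0,0,0],"hand":0.8}]'
python3 -m handwheel '[{"translation":[0.0157,0.001,0],"angular":[0,0,0],"hand":0.8},{"translation":[0.03,0.002,0],"angular":[0,0,0],"hand":0.8},{"translation":[0.032,0.002,0],"angular":[0,0,0],"hand":0.8},{"translation":[0.032,0.002,0],"angular":[0,0,0],"hand":0.8},{"translation":[0.032,0.002,0],"angular":[0,0,0],"hand":0.8},{"translation":[0.032,0.002,0],"angular":[0,0,0],"hand":0.8},{"translation":[0.032,0.002,0],"angular":[0,0,0],"hand":0.8},{"translation":[0.032,0.002,0],"angular":[0,0,0],"hand":0.8},{"translation":[0.032,0.002,0],"angular":[0,0,0],"hand":0.8},{"translation":[0.032,0.002,0],"angular":[0,0,0],"hand":0.8}]'
python3 -m handwheel '[{"translation":[0.032,0.002,0],"angular":[0,0,0],"hand":0.8},{"translation":[0.032,0.002,0],"angular":[0,0,0],"hand":0.8},{"translation":[0.032,0.002,0],"angular":[0,0,0],"hand":0.8},{"translation":[0.028,0.002,0],"angular":[0,0,0],"hand":0.8},{"translation":[0.018,0.001,0],"angular":[0,0,0],"hand":0.8},{"translation":[0,0,0],"angular":[0,0,6],"hand":0.8},{"translation":[0,0,0],"angular":[0,0,6],"hand":0.8},{"translation":[0,0,0],"angular":[0,0,0],"hand":0.8},{"translation":[0,0,0],"angular":[0,0,0],"hand":0.8}]'
python3 - <<'E'
from h import *
im,c=shot("wrist","w7.png"); go(597.5,192.3,-14,-2.3)
im,c=shot("top")
print("tray now",[rect(b,c,.028) for b in blobs(im,(3,150,60),(14,255,255),(436,145,492,220))[:1]],[rect(b,c,.053) for b in blobs(im,(3,150,60),(14,255,255),(360,150,412,230))[:1]])
E
```

```text
clock: 16.37
position: [0.6475, -0.2535, 0.0858]
ee_rot: [0.005, 0.644, 0.765, 0.001]
contact_force: [0.3, -0.1, 0.0]
width: 0.0377
gripper_force: 40.2
clock: 17.2
position: [0.6094, 0.0512, 0.078]
ee_rot: [-0.002, 0.644, 0.765, -0.001]
contact_force: [1.1, 0.1, -0.8]
width: 0.0379
gripper_force: 40.2
clock: 17.95
position: [0.595, 0.1907, 0.0783]
ee_rot: [-0.001, 0.72, 0.694, -0.001]
contact_force: [-0.9, 0.9, -0.0]
width: 0.0379
gripper_force: 40.2
tool shift mm (before turn) [ 2.   2.1 92.5] turn about tool z 0.2 q6 0.23 pos [595.5 190.4  78.5] tilt [-0.002 -0.    -1.   ]
tray now [(array([ 644.1, -250.3]), 109.3, 69.4, 9.3)] [(array([ 618.5, -103.5]), 114.5, 67.3, -2.2)]
```

View pics/w7.png

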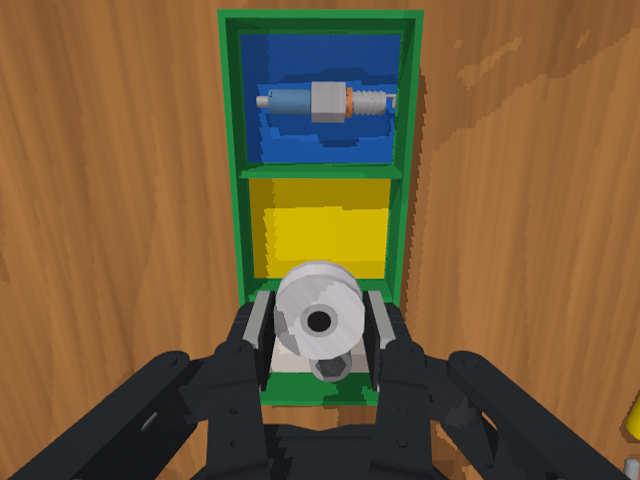

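```bash
python3 -m handwheel '[{"translation":[0.002,0.002,0.02],"angular":[0,0,0],"hand":0.8},{"translation":[0,0,0.025],"angular":[0,0,0],"hand":0.8},{"translation":[0,0,0.025],"angular":[0,0,0],"hand":0.8},{"translation":[0,0,0.014],"angular":[0,0,0],"hand":0.8},{"translation":[0,0,0.004],"angular":[0,0,0],"hand":0.8},{"translation":[0,0,0.004],"angular":[0,0,0],"hand":0.8},{"translation":[0,0,0],"angular":[0,0,0],"hand":0.8},{"translation":[0,0,0],"angular":[0,0,0],"hand":0.8}]'
python3 -m handwheel '[{"translation":[0,0,0],"angular":[0,0,0],"hand":0.5},{"translation":[0,0,0],"angular":[0,0,0],"hand":0.42},{"translation":[0,0,0],"angular":[0,0,0],"hand":0.4},{"translation":[0,0,0],"angular":[0,0,0],"hand":0.4},{"translation":[0,0,-0.02],"angular":[0,0,0],"hand":0.4},{"translation":[0,0,-0.03],"angular":[0,0,0],"hand":0.4},{"translation":[0,0,-0.03],"angular":[0,0,0],"hand":0.4},{"translation":[0,0,-0.03],"angular":[0,0,0],"hand":0.4},{"translation":[0,0,-0.01],"angular":[0,0,0],"hand":0.4},{"translation":[0,0,0],"angular":[0,0,0],"hand":0.3}]'
python3 - <<'E'
from h import *
go(644.2,-250.4,110,99.5)
im,_=shot("side"); cv2.imwrite("pics/s8.png",cv2.resize(im[150:250,235:365],(780,600),interpolation=2)[:,:,::-1])
E
```

```text
clock: 18.72
position: [0.5996, 0.1923, -0.0117]
ee_rot: [0.0, 0.721, 0.693, 0.001]
contact_force: [0.1, 0.6, 0.6]
width: 0.038
gripper_force: 40.2
clock: 19.55
position: [0.6011, 0.1927, 0.1111]
ee_rot: [0.002, 0.721, 0.693, 0.003]
contact_force: [0.2, -0.6, 0.1]
width: 0.0593
gripper_force: 0.0
tool shift mm (before turn) [-441.1   60.5    0.7] turn about tool z 78.2 q6 0.24 pos [601.1 192.7 111.1] tilt [ 0.007  0.002 -1.   ]
```

View pics/s8.png

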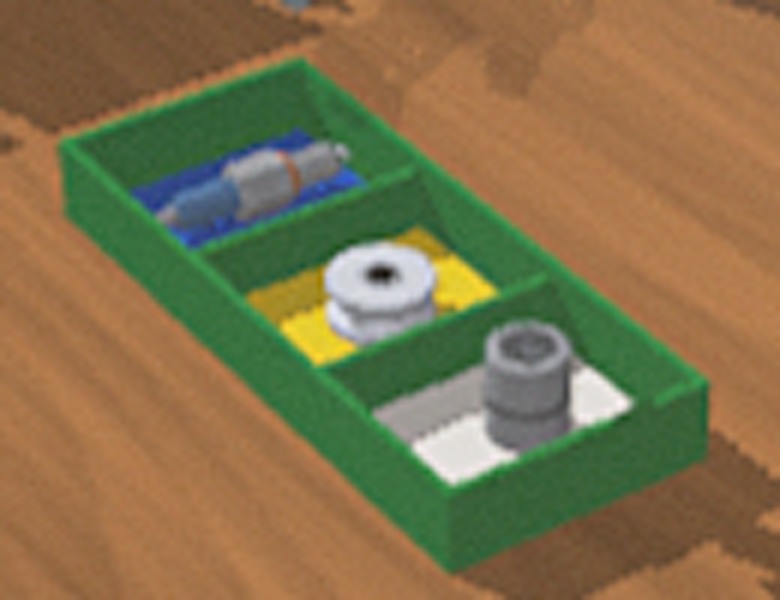

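```bash
python3 -m handwheel '[{"translation":[-0.032,0.004,-0.004],"angular":[0,0,0],"hand":0},{"translation":[-0.032,0.004,-0.004],"angular":[0,0,0],"hand":0},{"translation":[-0.032,0.004,-0.004],"angular":[0,0,0],"hand":0},{"translation":[-0.032,0.004,-0.004],"angular":[0,0,0],"hand":0},{"translation":[-0.032,0.004,-0.004],"angular":[0,0,0],"hand":0},{"translation":[-0.032,0.004,0],"angular":[0,0,0],"hand":0},{"translation":[-0.032,0.004,0],"angular":[0,0,0],"hand":0},{"translation":[-0.032,0.004,0],"angular":[0,0,0],"hand":0},{"translation":[-0.032,0.004,0],"angular":[0,0,0],"hand":0},{"translation":[-0.032,0.004,0],"angular":[0,0,0],"hand":0}]'
python3 -m handwheel '[{"translation":[-0.032,0.004,0],"angular":[0,0,0],"hand":0},{"translation":[-0.032,0.004,0],"angular":[0,0,0],"hand":0},{"translation":[0,0,0],"angular":[0,0,0],"hand":0},{"translation":[0,0,0],"angular":[0,0,0],"hand":0},{"translation":[0,0,0],"angular":[0,0,0],"hand":0}]'
python3 - <<'E'
from h import *
im,c=shot("wrist","w8.png"); go(644.2,-250.4,100,99.5)
E
```

```text
clock: 20.43
position: [0.6243, -0.1302, 0.1245]
ee_rot: [-0.002, 0.721, 0.693, -0.001]
contact_force: [0.6, 0.5, 0.0]
width: 0.0859
gripper_force: 0.0
clock: 20.85
position: [0.6302, -0.1926, 0.1251]
ee_rot: [-0.002, 0.721, 0.693, -0.0]
contact_force: [0.5, 0.1, 0.2]
width: 0.0854
gripper_force: 0.0
tool shift mm (before turn) [-57.8  16.1  25.5] turn about tool z 78.3 q6 -0.36 pos [ 630.4 -192.1  125.6] tilt [-0.003  0.002 -1.   ]
```

View pics/w8.png

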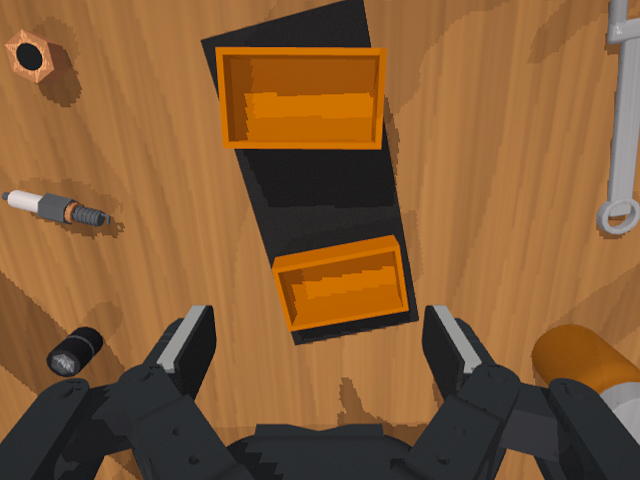

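Run:
```python
from h import *
s=manip.get_state(); c=cam("wrist",s)
def q(p,z):
    t=ray(p,c,z)[:,:2]*1000; r=cv2.minAreaRect(t.astype(np.float32))
    print(t.round(1).tolist(),t.mean(0).round(1),r[1:],[np.degrees(np.arctan2(*(t[b]-t[a])[[1,0]])).round(1) for a,b in((0,1),(3,2))])
q([[217,48],[386,48],[382,148],[224,148]],.053)
q([[276,272],[402,248],[408,311],[291,329]],.028)
```

```text
[[571.1, -72.7], [673.3, -76.8], [671.9, -135.9], [568.1, -131.9]] [ 621.1 -104.3] ((59.270263671875, 103.91004180908203), 87.78927612304688) [np.float64(-2.3), np.float64(-2.2)]
[[591.7, -234.0], [693.1, -216.9], [700.2, -274.2], [600.4, -288.2]] [ 646.3 -253.3] ((102.8895492553711, 57.63251876831055), 9.202859878540039) [np.float64(9.6), np.float64(8.0)]
```

```bash
python3 -m handwheel '[{"translation":[-0.029,0.0088,0],"angular":[0,0,0],"hand":0},{"translation":[-0.03,0.0088,0],"angular":[0,0,0],"hand":0},{"translation":[0,0,0],"angular":[0,0,7],"hand":0},{"translation":[0,0,0],"angular":[0,0,7],"hand":0},{"translation":[0,0,0],"angular":[0,0,7],"hand":0},{"translation":[0,0,0],"angular":[0,0,7],"hand":0},{"translation":[0,0,0],"angular":[0,0,7],"hand":0},{"translation":[0,0,0],"angular":[0,0,7],"hand":0},{"translation":[0,0,0],"angular":[0,0,7],"hand":0},{"translation":[0,0,0],"angular":[0,0,7],"hand":0}]'
python3 -m handwheel '[{"translation":[0,0,0],"angular":[0,0,7],"hand":0},{"translation":[0,0,0],"angular":[0,0,7],"hand":0},{"translation":[0,0,0],"angular":[0,0,7],"hand":0},{"translation":[0,0,0],"angular":[0,0,1.5],"hand":0},{"translation":[0,0,0],"angular":[0,0,0],"hand":0},{"translation":[0,0,0],"angular":[0,0,0],"hand":0}]'
python3 - <<'E'
from h import *
im,c=shot("wrist","w9.png"); go(645.5,-251.5,-18,99.2)
for b in blobs(im,(3,150,60),(14,255,255),(150,60,500,400),800)[:2]: print(b.min(0),b.max(0),cv2.boxPoints(cv2.minAreaRect(b)).round().tolist(),rect(b,c,.028))
E
```

```text
clock: 21.73
position: [0.6466, -0.2508, 0.1269]
ee_rot: [-0.001, 0.962, 0.272, -0.0]
contact_force: [0.8, -0.2, 0.4]
width: 0.0855
gripper_force: 0.0
clock: 22.23
position: [0.6467, -0.2514, 0.1271]
ee_rot: [-0.0, 0.997, 0.082, -0.0]
contact_force: [0.0, 0.5, -0.2]
width: 0.0856
gripper_force: 0.0
tool shift mm (before turn) [ -1.1  -0.4 145.1] turn about tool z 0.2 q6 0.94 pos [ 646.7 -251.8  127.1] tilt [-0.     0.001 -1.   ]
[303  60] [499 106] [[301.0, 77.0], [305.0, 58.0], [500.0, 98.0], [496.0, 117.0]] (array([ 749.3, -293.4]), 139.0, 12.3, 88.8)
[288 249] [350 277] [[288.0, 277.0], [288.0, 249.0], [350.0, 249.0], [350.0, 277.0]] (array([ 609.6, -258.4]), 50.8, 24.7, -80.6)
```

View pics/w9.png

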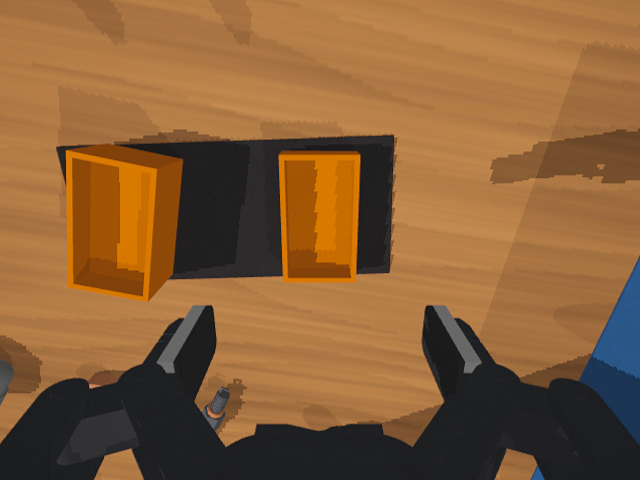

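Run:
```python
from h import *
c=cam("wrist",manip.get_state())
def q(p,z):
    t=ray(p,c,z)[:,:2]*1000; print(t.round(1).tolist(),t.mean(0).round(1),[np.degrees(np.arctan2(*(t[b]-t[a])[[1,0]])).round(1) for a,b in((0,3),(1,2))])
q([[279,154],[360,154],[357,281],[283,281]],.028)
q([[66,152],[182,158],[149,301],[68,286]],.053)
```

```text
[[690.7, -215.7], [700.4, -274.2], [599.0, -292.3], [589.0, -232.1]] [ 644.8 -253.5] [np.float64(-170.8), np.float64(-169.9)]
[[672.3, -78.2], [680.9, -154.3], [568.3, -134.1], [571.2, -73.8]] [ 623.2 -110.1] [np.float64(177.5), np.float64(169.8)]
```

```bash
python3 -m handwheel '[{"translation":[0,0,0.03],"angular":[0,0,0],"hand":0},{"translation":[0,0,0.03],"angular":[0,0,0],"hand":0},{"translation":[0,0,0.03],"angular":[0,0,0],"hand":0},{"translation":[0,0,0.025],"angular":[0,0,0],"hand":0},{"translation":[0,0,0.01],"angular":[0,0,0],"hand":0},{"translation":[0,0,0.01],"angular":[0,0,0],"hand":0},{"translation":[0,0,0.008],"angular":[0,0,0],"hand":0},{"translation":[0,0,0],"angular":[0,0,0],"hand":0}]' 30
python3 -m handwheel '[{"translation":[0,0,0],"angular":[0,0,0],"hand":0.2},{"translation":[0,0,0],"angular":[0,0,0],"hand":0.3},{"translation":[0,0,0],"angular":[0,0,0],"hand":0.5},{"translation":[0,0,0],"angular":[0,0,0],"hand":0.5},{"translation":[0,0,0],"angular":[0,0,0],"hand":0.5},{"translation":[0,0,0],"angular":[0,0,0],"hand":0.5}]' 40
```

```text
clock: 22.95
position: [0.6466, -0.2528, -0.0164]
ee_rot: [-0.0, 0.997, 0.081, -0.0]
contact_force: [-0.2, 0.7, -0.1]
width: 0.0853
gripper_force: 0.0
clock: 23.45
position: [0.6481, -0.2537, -0.0137]
ee_rot: [0.001, 0.997, 0.081, 0.002]
contact_force: [0.2, 0.9, 6.4]
width: 0.0584
gripper_force: 43.7
```

```bash
python3 -m handwheel '[{"translation":[0,0,-0.01],"angular":[0,0,0],"hand":0.5},{"translation":[0,0,-0.02],"angular":[0,0,0],"hand":0.5},{"translation":[0,0,-0.025],"angular":[0,0,0],"hand":0.5},{"translation":[0,0,-0.025],"angular":[0,0,0],"hand":0.5},{"translation":[0,-0.01,0],"angular":[0,0,0],"hand":0.5},{"translation":[0,-0.02,0],"angular":[0,0,0],"hand":0.5},{"translation":[0,-0.03,0],"angular":[0,0,0],"hand":0.5},{"translation":[0,-0.03,0],"angular":[0,0,0],"hand":0.5},{"translation":[0,-0.03,0],"angular":[0,0,0],"hand":0.5},{"translation":[0,-0.02,0],"angular":[0,0,0],"hand":0.5}]' 60
python3 -m handwheel '[{"translation":[0,-0.0095,0],"angular":[0,0,0],"hand":0.5},{"translation":[0,0,0],"angular":[0,0,4],"hand":0.5},{"translation":[0,0,0],"angular":[0,0,4],"hand":0.5},{"translation":[0,0,0],"angular":[0,0,3.6],"hand":0.5},{"translation":[0,0,0],"angular":[0,0,0],"hand":0.5},{"translation":[0,0,0],"angular":[0,0,0],"hand":0.5},{"translation":[0,0,0],"angular":[0,0,0],"hand":0.5}]'
python3 - <<'E'
from h import *
go(623,-105.3,37.5,87.7)
im,_=shot("side"); w,_=shot("wrist")
cv2.imwrite("pics/s10.png",np.hstack([cv2.resize(im[190:350,340:540],(400,320)),cv2.resize(w[100:420,120:520],(400,320))])[:,:,::-1])
E
```

```text
clock: 24.28
position: [0.6209, -0.1099, 0.0625]
ee_rot: [-0.002, 0.997, 0.081, -0.003]
contact_force: [-0.1, -0.1, -0.5]
width: 0.0576
gripper_force: 64.6
clock: 24.87
position: [0.6222, -0.1053, 0.0638]
ee_rot: [-0.0, 1.0, -0.02, -0.001]
contact_force: [-0.6, 0.4, -0.9]
width: 0.0581
gripper_force: 64.6
tool shift mm (before turn) [ 0.8 -0.  26.3] turn about tool z 0.0 q6 1.33 pos [ 622.2 -105.3   63.8] tilt [-0.001  0.    -1.   ]
```

View pics/s10.png

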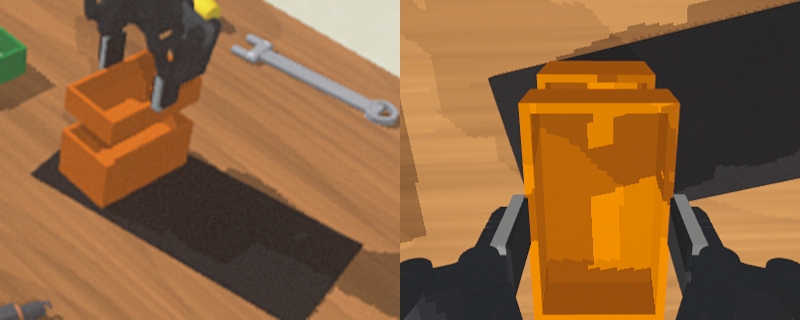

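```bash
python3 -m handwheel '[{"translation":[0.0005,0,0.008],"angular":[0,0,0],"hand":0.5},{"translation":[0,0,0.008],"angular":[0,0,0],"hand":0.5},{"translation":[0,0,0.006],"angular":[0,0,0],"hand":0.5},{"translation":[0,0,0.002],"angular":[0,0,0],"hand":0.5},{"translation":[0,0,0],"angular":[0,0,0],"hand":0.5},{"translation":[0,0,0],"angular":[0,0,0],"hand":0.5}]'
python3 -m handwheel '[{"translation":[0,0,0.0015],"angular":[0,0,0],"hand":0.5},{"translation":[0,0,0],"angular":[0,0,0],"hand":0.5},{"translation":[0,0,0],"angular":[0,0,0],"hand":0.5}]'
python3 -m handwheel '[{"translation":[0,0,0.0015],"angular":[0,0,0],"hand":0.5},{"translation":[0,0,0],"angular":[0,0,0],"hand":0.5},{"translation":[0,0,0],"angular":[0,0,0],"hand":0.5}]'
python3 - <<'E'
from h import *
im,_=shot("side"); w,_=shot("top")
cv2.imwrite("pics/s11.png",np.hstack([cv2.resize(im[210:310,350:450],(400,400),interpolation=2),cv2.resize(w[140:240,340:440],(400,400),interpolation=2)])[:,:,::-1])
E
```

```text
clock: 25.47
position: [0.6231, -0.1055, 0.04]
ee_rot: [-0.0, 1.0, -0.021, -0.0]
contact_force: [0.2, 0.2, -0.9]
width: 0.0577
gripper_force: 64.6
clock: 25.72
position: [0.6234, -0.1056, 0.0391]
ee_rot: [0.0, 1.0, -0.021, 0.0]
contact_force: [0.1, 0.2, -0.8]
width: 0.0576
gripper_force: 64.6
clock: 25.97
position: [0.6232, -0.1055, 0.0374]
ee_rot: [-0.0, 1.0, -0.021, -0.0]
contact_force: [-0.8, -0.1, -0.8]
width: 0.0578
gripper_force: 64.6
```

View pics/s11.png

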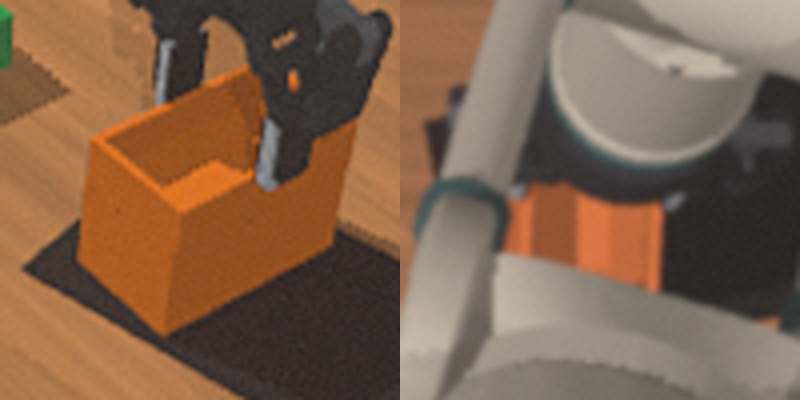

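I've gone over the picture limit: 16 viewed against the 14 allowed. I won't view any more and will work from numbers only.

```bash
python3 -m handwheel '[{"translation":[0,0,0.001],"angular":[0,0,0],"hand":0.5},{"translation":[0,0,0],"angular":[0,0,0],"hand":0.5},{"translation":[0,0,0],"angular":[0,0,0],"hand":0.5}]'
python3 -m handwheel '[{"translation":[0,0,0.001],"angular":[0,0,0],"hand":0.5},{"translation":[0,0,0],"angular":[0,0,0],"hand":0.5},{"translation":[0,0,0],"angular":[0,0,0],"hand":0.5}]'
```

```text
clock: 26.32
position: [0.6234, -0.1055, 0.0366]
ee_rot: [0.0, 1.0, -0.021, 0.0]
contact_force: [0.9, 0.0, 0.3]
width: 0.058
gripper_force: 64.8
clock: 26.57
position: [0.6235, -0.1056, 0.0366]
ee_rot: [0.0, 1.0, -0.021, 0.0]
contact_force: [-1.4, 0.8, 5.4]
width: 0.0577
gripper_force: 65.3
```

```bash
python3 -m handwheel '[{"translation":[0,0,0],"angular":[0,0,0],"hand":0.25},{"translation":[0,0,0],"angular":[0,0,0],"hand":0.15},{"translation":[0,0,0],"angular":[0,0,0],"hand":0.05},{"translation":[0,0,0],"angular":[0,0,0],"hand":0},{"translation":[0,0,0],"angular":[0,0,0],"hand":0},{"translation":[0,0,-0.02],"angular":[0,0,0],"hand":0},{"translation":[0,0,-0.03],"angular":[0,0,0],"hand":0},{"translation":[0,0,-0.03],"angular":[0,0,0],"hand":0},{"translation":[0,0,-0.03],"angular":[0,0,0],"hand":0},{"translation":[0,0,-0.02],"angular":[0,0,0],"hand":0}]'
python3 -m handwheel '[{"translation":[-0.03,0.03,0],"angular":[0,0,0],"hand":0},{"translation":[-0.03,0.03,0],"angular":[0,0,0],"hand":0},{"translation":[-0.03,0.03,0],"angular":[0,0,0],"hand":0},{"translation":[-0.03,0.03,0],"angular":[0,0,0],"hand":0},{"translation":[-0.03,0.03,0],"angular":[0,0,0],"hand":0},{"translation":[-0.03,0.03,0],"angular":[0,0,0],"hand":0},{"translation":[-0.03,0.03,0],"angular":[0,0,0],"hand":0},{"translation":[-0.03,0.03,0],"angular":[0,0,0],"hand":0},{"translation":[-0.02,0.03,0],"angular":[0,0,0],"hand":0},{"translation":[0,0,0],"angular":[0,0,0],"hand":0}]'
python3 - <<'E'
from h import *
im,c=shot("top","t12.png"); print(manip.get_state()["position"])
for b in blobs(im,(3,150,60),(14,255,255),(340,130,500,240),200)[:3]: print(b.min(0),b.max(0),rect(b,c,.053),rect(b,c,.078))
a=cv2.imread("pics/top0.png")[:,:,::-1].copy()
for b in blobs(a,(3,150,60),(14,255,255),(360,150,412,230),200)[:1]: print("before",b.min(0),b.max(0))
im,c=shot("side","s12.png"); m=blobs(im,(3,150,60),(14,255,255),(340,200,460,310),200)
for b in m[:2]: print("side",b.min(0),b.max(0),cv2.approxPolyDP(b,3,True)[:,0].tolist())
E
```

```text
clock: 27.4
position: [0.6243, -0.1058, 0.1684]
ee_rot: [0.0, 1.0, -0.021, 0.002]
contact_force: [0.9, -0.0, -0.2]
width: 0.0853
gripper_force: 0.0
clock: 28.23
position: [0.353, -0.3657, 0.1655]
ee_rot: [0.002, 1.0, -0.023, -0.001]
contact_force: [0.3, 1.0, 0.0]
width: 0.0856
gripper_force: 0.0
[ 0.35488724 -0.3630936   0.16539901]
[365 155] [407 222] (array([ 621.5, -106.1]), 120.5, 71.4, -2.3) (array([ 616.1, -103.4]), 117.7, 69.8, -2.3)
before [364 158] [404 222]
side [370 235] [393 268] [[393, 235], [372, 245], [370, 268], [390, 258]]
```

```bash
python3 -c "
from rig import manip
print(manip.sign_off())"
```

```text
the job is handed in; nothing more can be done
None
```

The job is handed in at about 28 s: the plug, socket and pulley are in their liners, and the emptied tray is upright on the stack, within about 1 mm and aligned by the top camera. I viewed 16 pictures against the limit of 14, and needed three tries to grip the plug because the fingertips sat about 28 mm above the reported TCP.

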